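# Click the amber filter over the culture dish and hold it

### The arm

A 6-joint arm with a two-finger parallel gripper is mounted at the origin on the work surface. World frame = base frame: x ahead of the robot, y to its left, z up, the work surface at z = 0. Lengths are in m, angles in rad, forces in N, time in s.
With the tool pointing down it reaches from about 0.35 to 0.85 m from the base axis. Payload 8.1 kg.
Tool frame: the origin (TCP) lies at the centre of the arm's flange, where the gripper is bolted on; the fingertips stand 186 mm ahead of it and the grasp point (between the pads) lies 167 mm ahead of it; z points along the fingers, y is the line along which they close (so a half turn about z gives the same grasp; the last joint's range is limited). The gripper opens to 93 mm and grips with 3 to 60 N. Pads are 15 mm wide; open, the fingers measure 128 mm over their backs; the gripper's body (75 mm by 188 mm) begins 65 mm behind the grasp point.
Start: joints at [1.016, 0.13, 1.488, -0, 1.523, -0.085], TCP at [0.272, 0.535, 0.405] pointing down, gripper open.
Joint ranges: [-2.96, 2.96], [-0.89, 2.26], [0.02, 2.5], [-1.34, 4.48], [0, 2.73], [-2.66, 2.66]. Speed limits (rad/s): [2.39, 2.39, 2.79, 3.14, 3.14, 3.14].

### API

Orientations are given as a rotation vector (axis times angle).
In Python, from plant import robot gives the robot as it stands.
- The arm moves only by the tool apply_moves, never from a script. Its argument "series" is a list of rows, each a list of 2 entries, a list of its own where there are three numbers: the shift along the tool's x, y, z in mm, then the turn, a rotation vector about the tool's x, y, z in rad. A call has 1 to 12 rows; each row shifts and turns the commanded pose from where the row before left it, along the tool's axes as they then stand; what a row does not reach is not made up. A row lasts 1/12 s, in which the tool goes at most 41.7 mm and 7.16 degrees, less where a joint would pass 70% of its speed; a pose out of reach is approached as far as the arm can. A call is refused whole if a number of a shift passes 41.7 or a number of a turn 0.125, either way. A call with a gripper value outside its range is refused whole. "claw" is the opening, from 0 (shut) to 1 (fully open), set as the call begins (left out, the last holds). The fingers move at their own pace and stop on an object; "newtons" is the grip in N (left out, the last holds). Time passes only in rows, so rows that do not move let the fingers close. It gives the time, the measured TCP pose, the force, the opening and the grip force at its end, in the units of the state.
- robot.read_state(): the state, without advancing time (a new reading comes with each control period).
- robot.read_camera(name): name is "side" or "top"; returns (picture, depth): 480x640x3 uint8, blue, green, red; 480x640 float32, m along the optical axis (not along the pixel's ray), 0 where there is no reading.
- robot.calibration(name): a dict with "fx", "fy", "cx", "cy" (pixels), "D" ([k1, k2, p1, p2, k3] as OpenCV has them; the pictures are not rectified), "extrinsics" (4x4, takes a point from world to camera coordinates). Camera axes: x right, y down, z forward; pixel columns grow to the right and rows downward; lengths in m; the calibration is good to about 2 mm. A picture is of the moment at which its call begins. calibration takes no time and is no camera call.
- robot.close_job(): hands the job in; it is judged then, once.
The state is a dict: "t": time; "q": joint angles; "dq": joint speeds; "joint_torque": joint torques, N m; "tool_pos": TCP position; "orientation": TCP orientation; "force": force on the tool from outside, world axes, zero at the start; "wrist_torque": the same for the moment, N m; "opening": finger opening in m; "gripper_force": force on a finger pad.
Only numpy, scipy, OpenCV 4.12 (cv2) and the standard library are available. Lean on these libraries where they do the work, as an engineer would, in place of code of your own. Each camera call takes 0.05 s, during which the arm holds its last target. There are 200 camera calls.

### The job

On the light box, swing the lock lever by its knob round to the marked position until it clicks into its notch, which frees the filter carriage. Then grip the carriage's upright tab, slide the carriage along its rail until it clicks into the ball catch beside the culture dish, and stop there: finish while still gripping the tab with the carriage held fully home in that click. Leave the bottle, the spare dish and the tip box beside the box where they stand.

Things in the scene. Friction and masses are not known exactly. Their poses are not given: they have to be found in the camera images.
- lightbox: White light box, 285 x 380 x 45 mm (x, y, z), lying flat and fixed on the bench, its own -x side to the robot. Origin on its underside below the middle of the rail; in its frame it reaches from x = -135 to +150 and y = -190 to +190 mm. The 350 mm rail runs on its top along its own y axis at x = 0.
- lever_pivot (a point): Vertical axis of the lock lever, 66 mm above the bench, fixed at (-45, -62) mm in the light box's frame. The lever's tail, 45 mm, points away from the knob; at lever angles below about 1.1 it bars the carriage's way.
- lever_knob (a point): Point on the lever's upright round black knob, 95 mm above the bench. Knob 18 mm across, standing 70 to 110 mm above the bench on the end of a flat aluminium arm (12 mm wide), 70 mm from the pivot axis; grip it from above.
- lever (a joint): Lever angle (rad), 0 to 1.55. At 0 the knob lies to the box's own -x of the pivot; rising turns it counter-clockwise seen from above, knob towards the box's -y. Starts at 0 to 0.15. Notch at 1.20, marked by a black radial bar on the box just outside the knob's path: a spring ball resists from 0.91 (up to 6 N at the knob), draws in from 1.06, resists again past 1.20. Else 1 N; stays where left.
- carriage (a joint): Travel of the filter carriage along the rail (m), 0 to 0.28, rising towards the light box's own +y; it starts at 0 to 0.03. Until the lever is thrown, the lever's tail stops it at about 0.04 to 0.055. Sliding friction about 1 N.
- tab (a point): Middle of the carriage's upright aluminium tab, 106 mm above the bench, over the rail. Tab 24 mm (x, across the rail) by 14 mm (y, along it), free from 78 to 125 mm above the bench, on a dark steel block 28 x 40 mm. The carriage carries a 102 mm square dark frame with amber glass, centred 90 mm to the tab's +x, top at 76 mm. Axes as the light box's.
- catch (a point): Spring ball (8 mm) in a brass block fixed beside the rail, one piece with the culture dish's holder; place varies: tab meets it at travel 0.15 to 0.22. In the click the tab is level with the ball along the rail (same y in this point's axes, which are the box's). The carriage meets it 13 mm before, a hump of 6 to 10 N; from 6.5 mm before, the ball draws it in; past the click the hump resists again.
- media_bottle_mid (a point): Middle of a clear round bottle with blue cap, 72 mm diameter, 130 mm high, loose, beside the light box; leave alone.
- spare_dish_mid (a point): Middle of a lidded clear culture dish, 92 mm diameter, 15 mm high, loose on the bench; leave alone.
- tip_box_mid (a point): Middle of a grey box with clear lid, 85 x 120 x 67 mm, loose on the bench; leave alone.

How it is judged:
On the way, in this order (a step that is already met when the one before it is completed fails the run):
1. the lock lever is clicked into its marked notch (value of joint lever between 1.11 and 1.29 rad), for 0.3 s.
2. the gripped carriage rests in the click at the dish (all of step 1 and y of tab in the frame of catch between -0.003 and 0.003 m and velocity of joint carriage between -0.01 and 0.01 m/s and contact force between the fingers and carriage above 4 N and distance between the grasp point and tab below 0.035 m), for 0.3 s.
At the end, for the whole second after the job is handed in: The lever is in its notch (1.20 rad within 0.09); the tab is level with the catch ball along the rail within 3 mm, the carriage is still (below 10 mm/s), and the fingers grip the tab (more than 4 N, grasp point within 35 mm of the tab's marked point) (all of step 2); the arm keeps its last pose, push and grip.
It fails at once if the bottle is pushed more than 20 mm or tipped (distance of media_bottle_mid from where it was at the start of the episode above 0.02 m or angle between media_bottle_mid's own z axis and vertical above 0.35 rad).
It fails at once if the spare dish is pushed more than 20 mm or tipped (distance of spare_dish_mid from where it was at the start of the episode above 0.02 m or angle between spare_dish_mid's own z axis and vertical above 0.35 rad).
It fails at once if the tip box is pushed more than 20 mm or tipped (distance of tip_box_mid from where it was at the start of the episode above 0.02 m or angle between tip_box_mid's own z axis and vertical above 0.35 rad).
It also fails if it takes over 58 s, if anything falls off the work surface, if the arm or the gripper's body presses on something with over 40 N, if the wrist force passes 120 N, or if a joint passes its speed limit or range.

## Working session

There is one attempt and no reset: what is moved stays moved. The work goes in short steps, Python scripts to look and compute and a tool call to move; the robot and the scene stay as the last step left them, time stands still between calls to the robot, and variables do not carry over. Pictures are saved under pics/ and viewed, at most 10 in all, crops included, and the job is handed in when it is done.

Besides the shell and the picture viewer there is one more tool, called after ">>>" by a JSON object that holds its "method" and its "body", one argument or row to a line. apply_moves: Moves the arm, as the interface text tells. Its arguments: {"type":"object","properties":{"series":{"type":"array"},"claw":{"type":"number"},"newtons":{"type":"number"}},"required":["series"]}

```bash
mkdir -p pics
python3 - <<'E'
from plant import robot
import cv2,numpy as np
s=robot.read_state();print(s['t'],s['tool_pos'],s['orientation'],s['opening'])
for n in('top','side'):
    p,d=robot.read_camera(n);cv2.imwrite(f'pics/{n}0.png',p);np.save(f'{n}0.npy',d)
    c=robot.calibration(n);print(n,c)
E
```

```text
0.0 [0.27146844 0.53481247 0.40371781] [-7.31040690e-01 -3.05476829e+00  2.66173458e-03] 0.09285931145030478
top {'fx': 571.1111190733453, 'fy': 571.1111190733453, 'cx': 325.3958964250926, 'cy': 237.1327762162971, 'D': array([-0.0970378,  0.       ,  0.       ,  0.       ,  0.       ]), 'extrinsics': array([[ 0.02948683, -0.99948132, -0.01294638, -0.00208784],
       [-0.98845516, -0.02723092, -0.14904653,  0.5323475 ],
       [ 0.14861668,  0.01719182, -0.98874543,  1.28129057],
       [ 0.        ,  0.        ,  0.        ,  1.        ]])}
side {'fx': 511.77169136419366, 'fy': 511.77169136419366, 'cx': 320.0180471552679, 'cy': 234.8575924898368, 'D': array([-0.06450486,  0.        ,  0.        ,  0.        ,  0.        ]), 'extrinsics': array([[-0.96307565, -0.26887676, -0.01380476,  0.49518759],
       [-0.14856441,  0.57349768, -0.80562338,  0.12719658],
       [ 0.22453041, -0.77382536, -0.59226717,  1.44094478],
       [ 0.        ,  0.        ,  0.        ,  1.        ]])}
```

View pics/top0.png

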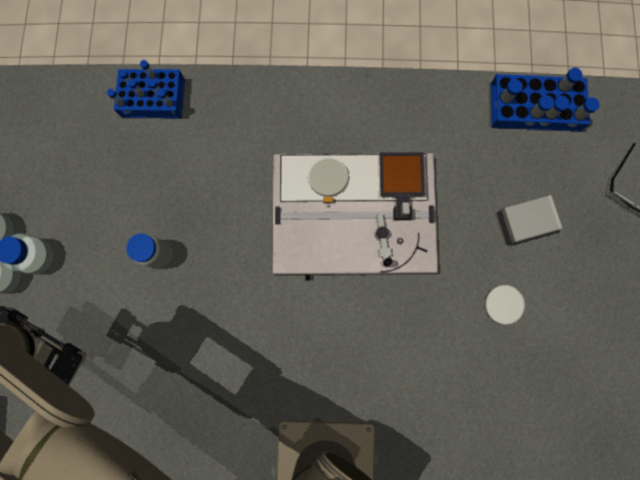

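View pics/side0.png

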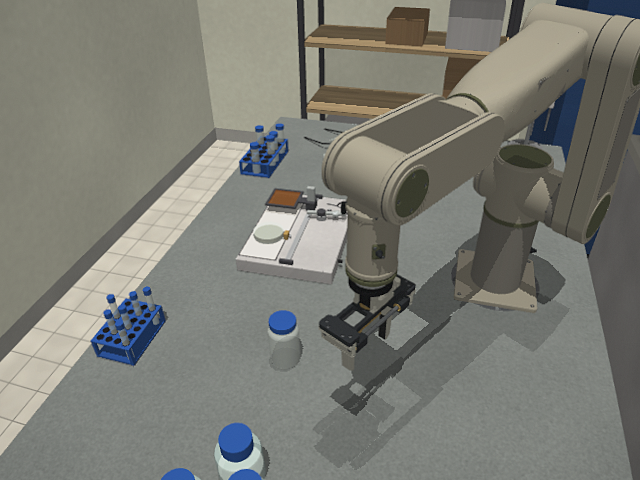

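The top view shows the box at (274–438, 153–273), the tab near (403,207), the lever pivot (382,232), the knob (388,262), the brass catch (328,200) and the mark bar (421,249). The side view shows the bottle near (283,340), under the arm's path. I'll zoom in next.

```bash
cat > h.py <<'E'
from plant import robot
import cv2,numpy as np
def ray(n,uv,z):
    c=robot.calibration(n);K=np.array([[c['fx'],0,c['cx']],[0,c['fy'],c['cy']],[0,0,1]])
    u=cv2.undistortPoints(np.array([[uv]],float),K,c['D'])[0,0]
    R=c['extrinsics'][:3,:3];t=c['extrinsics'][:3,3]
    o=-R.T@t;d=R.T@np.array([u[0],u[1],1]);return o+d*(z-o[2])/d[2]
def proj(n,P):
    c=robot.calibration(n);K=np.array([[c['fx'],0,c['cx']],[0,c['fy'],c['cy']],[0,0,1]])
    E=c['extrinsics'];return cv2.projectPoints(np.array(P,float).reshape(-1,1,3),cv2.Rodrigues(E[:3,:3])[0],E[:3,3],K,c['D'])[0][:,0]
E
python3 - <<'E'
from h import *
p=cv2.imread('pics/top0.png')
cv2.imwrite('pics/tc0.png',cv2.resize(p[145:285,265:445],None,fx=4.2,fy=4.2,interpolation=cv2.INTER_CUBIC))
for nm,uv,z in [('TL',(274,153),.045),('TR',(436,153),.045),('BR',(438,273),.045),('BL',(273,274),.045),('knob',(388,262),.11),('piv',(382,232),.07),('tab',(404,204),.125),('catch',(328,200),.07),('mark',(421,249),.045),('bottle',(141,247),.13),('dish',(505,304),.015),('tip',(533,217),.067)]: print(nm,ray('top',uv,z).round(4))
E
```

```text
TL [0.7293 0.1405 0.045 ]
TR [ 0.7397 -0.2425  0.045 ]
BR [ 0.4556 -0.2468  0.045 ]
BL [0.4429 0.1303 0.045 ]
knob [ 0.4707 -0.1258  0.11  ]
piv [ 0.5429 -0.1151  0.07  ]
tab [ 0.5972 -0.1577  0.125 ]
catch [0.6135 0.0092 0.07  ]
mark [ 0.5099 -0.2075  0.045 ]
bottle [0.4858 0.4127 0.13  ]
dish [ 0.3898 -0.41    0.015 ]
tip [ 0.588  -0.4628  0.067 ]
```

View pics/tc0.png

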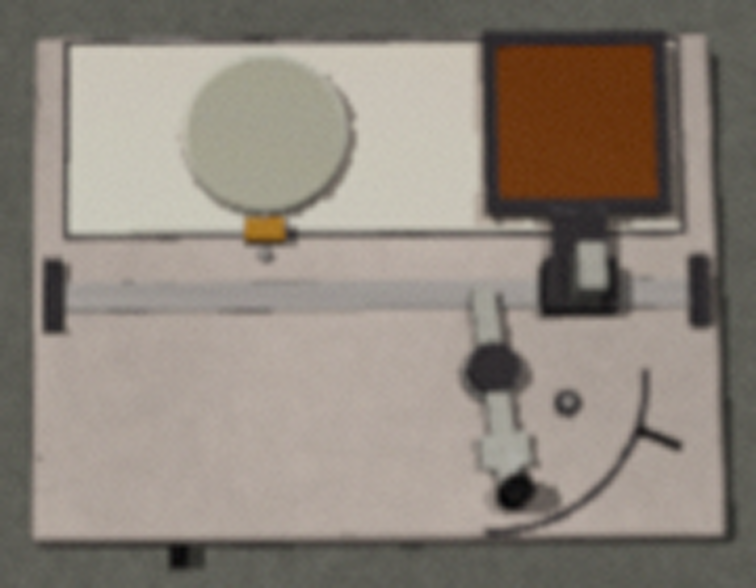

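The crop shows the knob top at (515,490), tab top (592,265), ball (265,255), pivot cap (492,367), mark bar (643,430)–(680,445), and box corners (37,40), (706,35), (726,538), (33,541).

Run:
```python
from h import *
f=lambda c,z:ray('top',((c[0]+.5)/4.2-.5+265,(c[1]+.5)/4.2-.5+145),z)
W=np.array([f(c,.045)[:2] for c in[(37,40),(706,35),(726,538),(33,541)]])
B=np.array([(.15,.19),(.15,-.19),(-.135,-.19),(-.135,.19)])
Bc=B-B.mean(0);Wc=W-W.mean(0);U,S,V=np.linalg.svd(Bc.T@Wc);R=(U@V).T;o=W.mean(0)-R@B.mean(0)
print('org',o,'yaw',np.arctan2(R[1,0],R[0,0]),'res',(W-(B@R.T+o)).round(4).tolist())
inb=lambda p:((p[:2]-o)@R).round(4)
print('pivot nominal',o+R@[-.045,-.062])
for nm,c,z in[('knob',(515,490),.11),('tab',(592,265),.125),('ball',(265,255),.08),('ball',(265,255),.06),('brass',(265,230),.075),('pivcap',(492,367),.075),('m1',(643,430),.045),('m2',(680,445),.045)]:
    p=f(c,z);print(nm,p.round(4),inb(p))
pv=o+R@[-.045,-.062]
for a in(0,.1,.2,1.2): print(a,pv+R@[-.07*np.cos(a),-.07*np.sin(a)])
s=robot.read_state();print(cv2.Rodrigues(s['orientation'])[0].round(3))
d=np.load('top0.npy')
def w(u,v):
    c=robot.calibration('top');z=d[v,u];q=ray('top',(u,v),0);E=c['extrinsics'];o=-E[:3,:3].T@E[:3,3];k=(q-o);return (o+k*z/(E[2,:3]@k)).round(4)
for uv in[(388,261),(406,208),(328,206),(328,199),(382,232)]:print(uv,w(*uv))
```

```text
org [ 0.58412268 -0.05200582] yaw 0.03480308109326596 res [[-0.0009, -0.0013], [-0.0011, 0.002], [0.0004, 0.001], [0.0015, -0.0016]]
pivot nominal [ 0.54130728 -0.1155341 ]
knob [ 0.4723 -0.1242  0.11  ] [-0.1143 -0.0682]
tab [ 0.589  -0.1612  0.125 ] [ 0.0011 -0.1093]
ball [0.599  0.0093 0.08  ] [0.017  0.0608]
ball [0.6032 0.0096 0.06  ] [0.0212 0.0609]
brass [0.6139 0.0098 0.075 ] [0.0319 0.0607]
pivcap [ 0.5421 -0.1142  0.075 ] [-0.0442 -0.0606]
m1 [ 0.5143 -0.1999  0.045 ] [-0.0749 -0.1454]
m2 [ 0.5066 -0.2202  0.045 ] [-0.0833 -0.1654]
0 [ 0.47134967 -0.11796982]
0.1 [ 0.47194234 -0.12494176]
0.2 [ 0.47322807 -0.1318197 ]
1.2 [ 0.51822779 -0.18161993]
[[-0.892  0.453 -0.001]
 [ 0.453  0.892 -0.001]
 [ 0.    -0.002 -1.   ]]
(388, 261) [ 0.4727 -0.1256  0.1124]
(406, 208) [ 0.5887 -0.1623  0.1238]
(328, 206) [0.6024 0.0089 0.0565]
(328, 199) [0.6169 0.0093 0.0652]
(382, 232) [ 0.5422 -0.1147  0.0744]
```

>>> {"method": "apply_moves", "body": {
  "series": [
    [[-19.9,-20.7,0],[0,0,0]],
    [[-19.9,-20.7,0],[0,0,0]],
    [[-19.9,-20.7,0],[0,0,0]],
    [[-19.9,-20.7,0],[0,0,0]],
    [[-19.9,-20.7,0],[0,0,0]],
    [[-19.9,-20.7,0],[0,0,0]],
    [[-19.9,-20.7,0],[0,0,0]],
    [[-19.9,-20.7,0],[0,0,0]],
    [[-19.9,-20.7,0],[0,0,0]],
    [[-19.9,-20.7,0],[0,0,0]],
    [[-19.9,-20.7,0],[0,0,0]],
    [[-19.9,-20.7,0],[0,0,0]]
  ]
}}

```text
t: 1.1
tool_pos: [0.372, 0.2041, 0.4044]
orientation: [-0.731, -3.055, 0.0]
force: [0.6, 0.2, 1.1]
opening: 0.093
gripper_force: 0.0
```

>>> {"method": "apply_moves", "body": {
  "series": [
    [[-19.9,-20.7,0],[0,0,0]],
    [[-19.9,-20.7,0],[0,0,0]],
    [[-19.9,-20.7,0],[0,0,0]],
    [[-19.9,-20.7,0],[0,0,0]],
    [[-19.9,-20.7,0],[0,0,0]],
    [[-19.9,-20.7,0],[0,0,0]],
    [[-19.9,-20.7,0],[0,0,0]],
    [[-19.9,-20.7,0],[0,0,0]],
    [[-19.9,-20.7,0],[0,0,0]],
    [[-19.9,-20.7,0],[0,0,0]],
    [[-19.9,-20.7,0],[0,0,0]],
    [[-19.9,-20.7,0],[0,0,0]]
  ]
}}

```text
t: 2.1
tool_pos: [0.4726, -0.1256, 0.4043]
orientation: [-0.731, -3.055, -0.0]
force: [0.7, -0.0, 0.5]
opening: 0.0927
gripper_force: 0.0
```

>>> {"method": "apply_moves", "body": {
  "series": [
    [[0,0,0],[0,0,0.12]],
    [[0,0,0],[0,0,0.12]],
    [[0,0,0],[0,0,0.12]],
    [[0,0,0],[0,0,0.12]],
    [[0,0,0],[0,0,0.12]],
    [[0,0,0],[0,0,0.12]],
    [[0,0,0],[0,0,0.12]],
    [[0,0,0],[0,0,0.12]],
    [[0,0,0],[0,0,0.12]],
    [[0,0,0],[0,0,0.12]],
    [[0,0,0],[0,0,0.12]],
    [[0,0,0],[0,0,0.12]]
  ]
}}

```text
t: 3.1
tool_pos: [0.4724, -0.1241, 0.4043]
orientation: [-2.569, -1.807, 0.001]
force: [-0.9, -0.0, -0.2]
opening: 0.0928
gripper_force: 0.0
```

>>> {"method": "apply_moves", "body": {
  "series": [
    [[0,0,0],[0,0,0.12]],
    [[0,0,0],[0,0,0.12]],
    [[0,0,0],[0,0,0.12]],
    [[0,0,0],[0,0,0.12]],
    [[0,0,0],[0,0,0.08]],
    [[0,0,0],[0,0,0]]
  ],
  "claw": 0.6
}}

```text
t: 3.6
tool_pos: [0.4724, -0.1241, 0.4043]
orientation: [-2.968, -1.03, 0.001]
force: [0.0, -0.6, 0.5]
opening: 0.0584
gripper_force: 0.0
```

```bash
cat >> h.py <<'E'
def to(x,y,gz):
    s=robot.read_state();R=cv2.Rodrigues(s['orientation'])[0];g=s['tool_pos']+R[:,2]*.167
    print('t',s['t'],'q',s['q'].round(3),'grasp',g.round(4),'close ang',np.arctan2(R[1,1],R[0,1]).round(3),'F',np.round(s['force'],1),'open',s['opening'])
    print('tool delta mm',(R.T@(np.array([x,y,gz])-g)*1e3).round(1))
    return R
E
python3 -c "
from h import *
R=to(.4723,-.1245,.097);print(R.round(3))
p,d=robot.read_camera('side');cv2.imwrite('pics/s1.png',cv2.resize(p[130:330,190:430],(720,600)))"
```

```text
t 3.6 q [-0.362 -0.175  1.79  -0.     1.528  0.541] grasp [ 0.4723 -0.1241  0.2373] close ang -0.903 F [ 0.  -0.6  0.5] open 0.058372257070604824
tool delta mm [ -0.2   0.4 140.3]
[[ 0.785  0.619 -0.001]
 [ 0.619 -0.785  0.   ]
 [-0.    -0.001 -1.   ]]
```

>>> {"method": "apply_moves", "body": {
  "series": [
    [[0,0,25],[0,0,0]],
    [[0,0,25],[0,0,0]],
    [[0,0,25],[0,0,0]],
    [[0,0,25],[0,0,0]],
    [[0,0,20],[0,0,0]],
    [[0,0,10],[0,0,0]],
    [[0,0,10],[0,0,0]],
    [[0,0,0],[0,0,0]]
  ]
}}

```text
t: 4.32
tool_pos: [0.472, -0.124, 0.263]
orientation: [-2.964, -1.037, 0.003]
force: [-0.9, 0.2, -0.1]
opening: 0.056
gripper_force: 0.0
```

>>> {"method": "apply_moves", "body": {
  "series": [
    [[0,0,0],[0,0,0]],
    [[0,0,0],[0,0,0]],
    [[0,0,0],[0,0,0]],
    [[0,0,0],[0,0,0]],
    [[0,0,0],[0,0,0]],
    [[0,0,0],[0,0,0]],
    [[0,0,0],[0,0,0]],
    [[0,0,0],[0,0,0]]
  ],
  "claw": 0,
  "newtons": 35
}}

```text
t: 4.98
tool_pos: [0.4727, -0.1242, 0.2651]
orientation: [2.966, 1.035, 0.001]
force: [-1.1, 0.6, 3.7]
opening: 0.0175
gripper_force: 35.0
```

```bash
python3 -c "
from h import *
R=to(.4723,-.1245,.097)
p,d=robot.read_camera('side');cv2.imwrite('pics/s2.png',cv2.resize(p[130:330,190:430],(720,600)))"
```

```text
t 4.9833 q [-0.362 -0.057  1.943 -0.     1.255  0.537] grasp [ 0.4728 -0.1243  0.0981] close ang -0.899 F [-1.1  0.6  3.7] open 0.017485274861112166
tool delta mm [-0.5 -0.1  1.1]
```

View pics/s2.png

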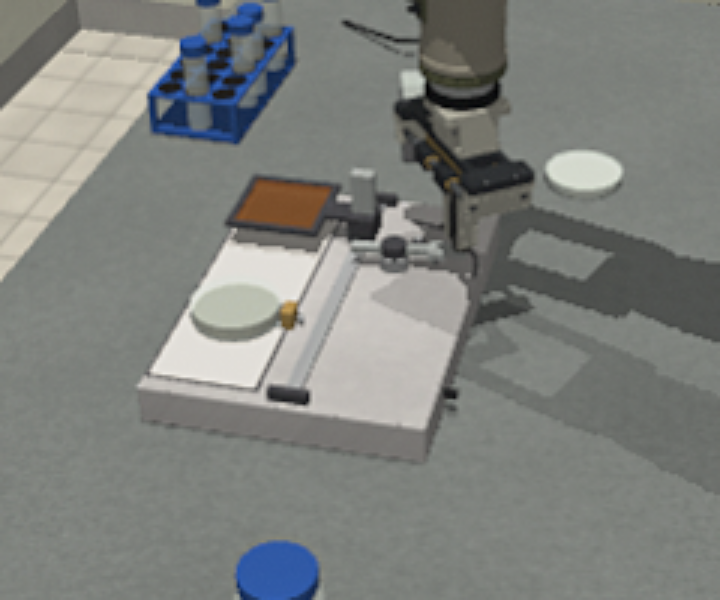

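The fingers have closed on the knob at about (460,240) in the crop, with the opening at 17.5 mm. Next I'll compute the arc steps.

```bash
python3 -c "
from h import *
s=robot.read_state();R=cv2.Rodrigues(s['orientation'])[0];g=s['tool_pos'][:2]+R[:2,2]*.167
pv=np.array([.5413,-.1155]);yaw=.0348
v=g-pv;a0=np.arctan2(-v[1],-v[0])-yaw;print('a0',a0,np.hypot(*v))
A=np.linspace(a0,1.2,12);A=np.r_[A]
P=[pv-.07*np.array([np.cos(yaw+a),np.sin(yaw+a)]) for a in A]
print(np.round([R[:2,:2].T@(q-p)*1e3 for p,q in zip(P,P[1:])],1).tolist())"
```

```text
a0 0.09290275688586327 0.069056472246294
[[-3.3, 6.2], [-2.7, 6.5], [-2.0, 6.7], [-1.3, 6.9], [-0.6, 7.0], [0.1, 7.0], [0.8, 7.0], [1.5, 6.9], [2.2, 6.7], [2.8, 6.5], [3.5, 6.1]]
```

>>> {"method": "apply_moves", "body": {
  "series": [
    [[-3.3,6.2,0],[0,0,0]],
    [[-2.7,6.5,0],[0,0,0]],
    [[-2.0,6.7,0],[0,0,0]],
    [[-1.3,6.9,0],[0,0,0]],
    [[-0.6,7.0,0],[0,0,0]],
    [[0.1,7.0,0],[0,0,0]]
  ]
}}

```text
t: 5.53
tool_pos: [0.4895, -0.1619, 0.2647]
orientation: [-2.964, -1.036, 0.003]
force: [-5.3, 3.9, 5.9]
opening: 0.0173
gripper_force: 35.0
```

>>> {"method": "apply_moves", "body": {
  "series": [
    [[0.8,7.0,0],[0,0,0]],
    [[1.5,6.9,0],[0,0,0]],
    [[2.2,6.7,0],[0,0,0]],
    [[2.8,6.5,0],[0,0,0]],
    [[3.5,6.1,0],[0,0,0]],
    [[0,0,0],[0,0,0]],
    [[0,0,0],[0,0,0]],
    [[0,0,0],[0,0,0]],
    [[0,0,0],[0,0,0]]
  ]
}}

```text
t: 6.28
tool_pos: [0.519, -0.1809, 0.2649]
orientation: [-2.965, -1.036, 0.001]
force: [-2.9, 1.6, 4.4]
opening: 0.0175
gripper_force: 35.0
```

```bash
python3 -c "
from h import *
R=to(.5182,-.1816,.097)"
```

```text
t 6.2833 q [-0.429  0.108  1.775  0.     1.259  0.47 ] grasp [ 0.5188 -0.1808  0.0979] close ang -0.899 F [-2.9  1.6  4.4] open 0.017546626419019967
tool delta mm [-1.   0.2  0.9]
```

>>> {"method": "apply_moves", "body": {
  "series": [
    [[0,0,0],[0,0,0]],
    [[0,0,0],[0,0,0]],
    [[0,0,0],[0,0,0]],
    [[0,0,0],[0,0,0]],
    [[0,0,-10],[0,0,0]],
    [[0,0,-20],[0,0,0]],
    [[0,0,-30],[0,0,0]],
    [[0,0,-30],[0,0,0]],
    [[0,0,0],[0,0,0]]
  ],
  "claw": 0.5
}}

```text
t: 7.03
tool_pos: [0.5208, -0.1819, 0.3628]
orientation: [2.959, 1.033, 0.012]
force: [0.6, -0.6, 0.8]
opening: 0.0467
gripper_force: 0.0
```

>>> {"method": "apply_moves", "body": {
  "series": [
    [[0,0,0],[0,0,0.12]],
    [[0,0,0],[0,0,0.12]],
    [[0,0,0],[0,0,0.12]],
    [[0,0,0],[0,0,0.12]],
    [[0,0,0],[0,0,0.12]],
    [[0,0,0],[0,0,0.035]],
    [[0,0,0],[0,0,0]]
  ]
}}

```text
t: 7.62
tool_pos: [0.5191, -0.1812, 0.3554]
orientation: [3.141, 0.055, 0.001]
force: [-0.4, 0.4, -0.0]
opening: 0.0463
gripper_force: 0.0
```

```bash
python3 -c "
from h import *
R=to(.589,-.1612,.104);print(R.round(3))
p,d=robot.read_camera('side');cv2.imwrite('pics/s3.png',cv2.resize(p[130:330,190:430],(720,600)))
p,d=robot.read_camera('top');cv2.imwrite('pics/t3.png',cv2.resize(p[145:285,265:445],None,fx=4.2,fy=4.2,interpolation=cv2.INTER_CUBIC))"
```

```text
t 7.6167 q [-0.429  0.023  1.692 -0.     1.426  1.107] grasp [ 0.5192 -0.1812  0.1884] close ang -1.536 F [-0.4  0.4 -0. ] open 0.04628423049854536
tool delta mm [ 70.4 -17.6  84.4]
[[ 0.999  0.035  0.001]
 [ 0.035 -0.999 -0.   ]
 [ 0.001  0.    -1.   ]]
```

View pics/s3.png

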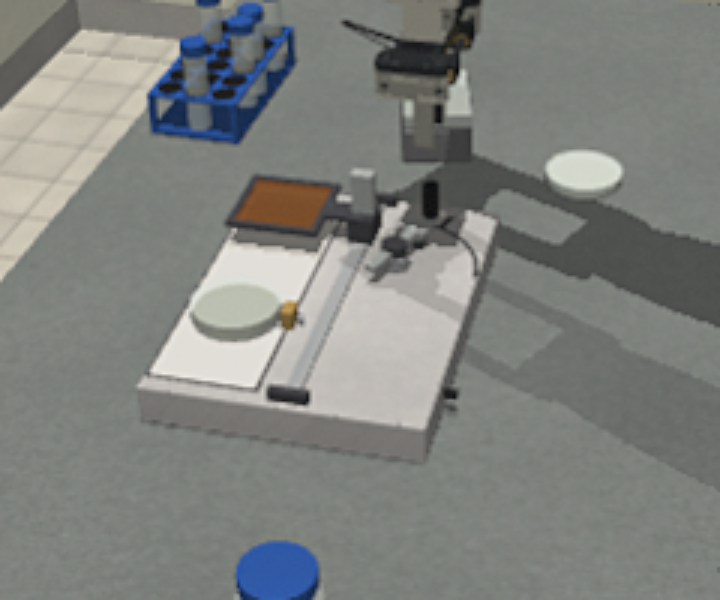

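View pics/t3.png

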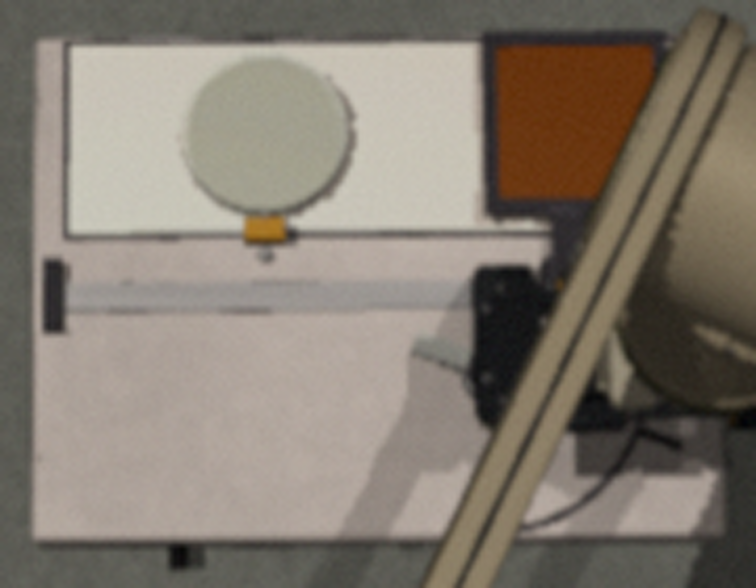

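In the side crop the lever is swung, with the knob at (431,200) and the tail clear. The tab is untouched at (363,192). I'll check the lever angle, then go over the tab and grip it.

```bash
python3 -c "
from h import *
p=ray('side',(190+431/3,130+200/3),.09);print(p);v=p[:2]-[.5413,-.1155];print(np.arctan2(-v[1],-v[0])-.0348,np.hypot(*v))
p=ray('side',(190+363/3,130+174/3),.125);print('tabtop',p)"
```

```text
[ 0.51632539 -0.17496122  0.09      ]
1.1383555110986865 0.06449315896695249
tabtop [ 0.5846816  -0.15296547  0.125     ]
```

>>> {"method": "apply_moves", "body": {
  "series": [
    [[17,-4,0],[0,0,0]],
    [[18,-5,0],[0,0,0]],
    [[18,-5,0],[0,0,0]],
    [[17,-4,0],[0,0,0]],
    [[0,0,0],[0,0,0]],
    [[0,0,20],[0,0,0]],
    [[0,0,20],[0,0,0]],
    [[0,0,20],[0,0,0]],
    [[0,0,14],[0,0,0]],
    [[0,0,10],[0,0,0]],
    [[0,0,0],[0,0,0]],
    [[0,0,0],[0,0,0]]
  ]
}}

```text
t: 8.72
tool_pos: [0.5882, -0.1606, 0.2707]
orientation: [-3.141, -0.058, 0.001]
force: [-0.9, 0.1, -0.3]
opening: 0.0464
gripper_force: 0.0
```

>>> {"method": "apply_moves", "body": {
  "series": [
    [[0,0,0],[0,0,0]],
    [[0,0,0],[0,0,0]],
    [[0,0,0],[0,0,0]],
    [[0,0,0],[0,0,0]],
    [[0,0,0],[0,0,0]],
    [[0,0,0],[0,0,0]],
    [[0,0,0],[0,0,0]],
    [[0,0,0],[0,0,0]]
  ],
  "claw": 0,
  "newtons": 40
}}

```text
t: 9.38
tool_pos: [0.5885, -0.1606, 0.2711]
orientation: [3.141, 0.058, 0.001]
force: [0.3, 0.9, 2.9]
opening: 0.0137
gripper_force: 40.0
```

```bash
python3 -c "
from h import *
o=np.array([.58412,-.05201]);y=np.array([-np.sin(.0348),np.cos(.0348)])
g=o+.0608*y;print(g)
R=to(*g,.104);print(R.round(3))"
```

```text
[0.58200459 0.00875319]
t 9.3833 q [-0.35   0.255  1.597  0.     1.289  1.184] grasp [ 0.5886 -0.1606  0.1041] close ang -1.534 F [0.3 0.9 2.9] open 0.013671672246276731
tool delta mm [-4.000e-01 -1.695e+02  1.000e-01]
[[ 0.999  0.037  0.001]
 [ 0.037 -0.999 -0.   ]
 [ 0.001  0.    -1.   ]]
```

>>> {"method": "apply_moves", "body": {
  "series": [
    [[0,-7,0],[0,0,0]],
    [[0,-10,0],[0,0,0]],
    [[0,-10,0],[0,0,0]],
    [[0,-10,0],[0,0,0]],
    [[0,-10,0],[0,0,0]],
    [[0,-10,0],[0,0,0]],
    [[0,-10,0],[0,0,0]]
  ]
}}

```text
t: 9.97
tool_pos: [0.5861, -0.0923, 0.2712]
orientation: [3.141, 0.059, 0.001]
force: [1.0, -1.2, 4.6]
opening: 0.0138
gripper_force: 40.0
```

>>> {"method": "apply_moves", "body": {
  "series": [
    [[0,-10,0],[0,0,0]],
    [[0,-10,0],[0,0,0]],
    [[0,-10,0],[0,0,0]],
    [[0,-10,0],[0,0,0]],
    [[0,-10,0],[0,0,0]],
    [[0,-10,0],[0,0,0]],
    [[0,-10,0],[0,0,0]],
    [[0,-8,0],[0,0,0]],
    [[0,0,0],[0,0,0]],
    [[0,0,0],[0,0,0]]
  ]
}}

```text
t: 10.8
tool_pos: [0.5833, -0.0141, 0.2711]
orientation: [-3.14, -0.06, -0.002]
force: [2.5, 1.5, 4.4]
opening: 0.0138
gripper_force: 40.0
```

```bash
python3 -c "
from h import *
to(.582,.00875,.104)"
```

```text
t 10.8 q [-1.120e-01  1.870e-01  1.675e+00  1.000e-03  1.278e+00  1.420e+00] grasp [ 0.5835 -0.014   0.1041] close ang -1.533 F [2.5 1.5 4.4] open 0.013815026012508728
tool delta mm [ -0.6 -22.8   0.1]
```

>>> {"method": "apply_moves", "body": {
  "series": [
    [[0,-4,0],[0,0,0]],
    [[0,-4,0],[0,0,0]],
    [[0,-2,0],[0,0,0]],
    [[0,0,0],[0,0,0]],
    [[0,0,0],[0,0,0]]
  ]
}}

```text
t: 11.22
tool_pos: [0.5829, -0.0046, 0.2711]
orientation: [-3.141, -0.059, -0.002]
force: [2.5, 1.2, 5.6]
opening: 0.0141
gripper_force: 40.0
```

>>> {"method": "apply_moves", "body": {
  "series": [
    [[0,-1.5,0],[0,0,0]],
    [[0,-1.5,0],[0,0,0]],
    [[0,0,0],[0,0,0]],
    [[0,0,0],[0,0,0]]
  ]
}}

```text
t: 11.55
tool_pos: [0.5828, -0.002, 0.2712]
orientation: [3.141, 0.058, 0.002]
force: [3.0, -1.8, 5.8]
opening: 0.0139
gripper_force: 40.0
```

>>> {"method": "apply_moves", "body": {
  "series": [
    [[0,-1.5,0],[0,0,0]],
    [[0,-1.5,0],[0,0,0]],
    [[0,0,0],[0,0,0]],
    [[0,0,0],[0,0,0]]
  ]
}}

```text
t: 11.88
tool_pos: [0.5827, 0.0002, 0.2711]
orientation: [3.14, 0.057, 0.002]
force: [2.2, -5.6, 5.3]
opening: 0.0138
gripper_force: 40.0
```

>>> {"method": "apply_moves", "body": {
  "series": [
    [[0,-1,0],[0,0,0]],
    [[0,-1,0],[0,0,0]],
    [[0,0,0],[0,0,0]],
    [[0,0,0],[0,0,0]]
  ]
}}

```text
t: 12.22
tool_pos: [0.5826, 0.0026, 0.2711]
orientation: [3.141, 0.058, 0.002]
force: [3.3, -3.1, 4.5]
opening: 0.014
gripper_force: 40.0
```

>>> {"method": "apply_moves", "body": {
  "series": [
    [[0,-1,0],[0,0,0]],
    [[0,-1,0],[0,0,0]],
    [[0,0,0],[0,0,0]],
    [[0,0,0],[0,0,0]]
  ]
}}

```text
t: 12.55
tool_pos: [0.5825, 0.005, 0.2711]
orientation: [-3.141, -0.058, -0.002]
force: [2.3, -0.7, 5.4]
opening: 0.014
gripper_force: 40.0
```

>>> {"method": "apply_moves", "body": {
  "series": [
    [[0,-1,0],[0,0,0]],
    [[0,-1,0],[0,0,0]],
    [[0,0,0],[0,0,0]],
    [[0,0,0],[0,0,0]],
    [[0,0,0],[0,0,0]]
  ]
}}

```text
t: 12.97
tool_pos: [0.5825, 0.0074, 0.2711]
orientation: [-3.14, -0.058, -0.002]
force: [3.6, 1.8, 6.2]
opening: 0.0142
gripper_force: 40.0
```

>>> {"method": "apply_moves", "body": {
  "series": [
    [[0,-1,0],[0,0,0]],
    [[0,-0.8,0],[0,0,0]],
    [[0,0,0],[0,0,0]],
    [[0,0,0],[0,0,0]],
    [[0,0,0],[0,0,0]]
  ]
}}

```text
t: 13.38
tool_pos: [0.5824, 0.0093, 0.2711]
orientation: [-3.14, -0.059, -0.002]
force: [3.1, 2.4, 5.7]
opening: 0.0141
gripper_force: 40.0
```

```bash
python3 -c "
from h import *
to(.582,.00875,.104)
p,d=robot.read_camera('top');cv2.imwrite('pics/t4.png',cv2.resize(p[145:285,265:445],None,fx=4.2,fy=4.2,interpolation=cv2.INTER_CUBIC))
p,d=robot.read_camera('side');cv2.imwrite('pics/s4.png',cv2.resize(p[180:280,250:370],(720,600)))"
```

```text
t 13.3833 q [-7.200e-02  1.850e-01  1.678e+00  1.000e-03  1.277e+00  1.461e+00] grasp [0.5826 0.0094 0.1041] close ang -1.534 F [3.1 2.4 5.7] open 0.014058229020351868
tool delta mm [-0.7  0.7  0.1]
```

View pics/s4.png

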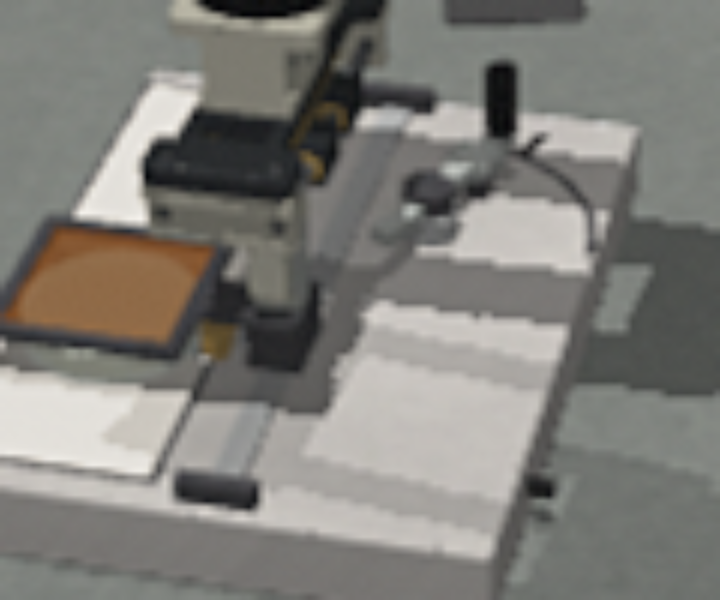

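View pics/t4.png

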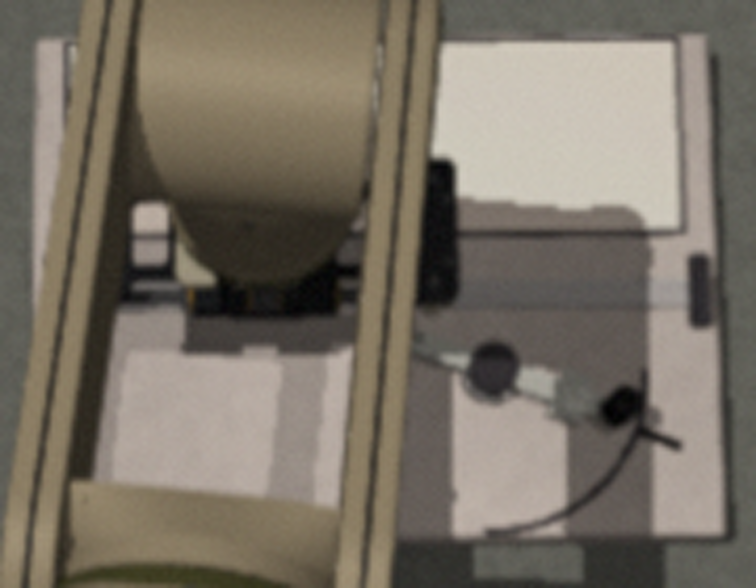

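The side view shows the frame over the dish and the tab block beside the brass catch at (215,340). The top view shows the knob at (622,405), on the line of the mark bar. I'll check the lever angle and probe the catch's force profile a little further.

```bash
cat >> h.py <<'E'
def fy(n=8):
    L=[]
    for _ in range(n): robot.read_camera('top');s=robot.read_state();L.append(np.r_[s['tool_pos'],s['force']])
    L=np.array(L);print(L.mean(0).round(4),L[:,4].std().round(2))
E
python3 -c "
from h import *
p=ray('top',((622.5)/4.2-.5+265,405.5/4.2-.5+145),.11);v=p[:2]-[.5413,-.1155];print(np.arctan2(-v[1],-v[0])-.0348,np.hypot(*v))
fy()"
```

```text
1.1895471944675984 0.06786670278230619
[0.5824 0.0093 0.2711 2.8294 2.2737 5.1414] 0.56
```

>>> {"method": "apply_moves", "body": {
  "series": [
    [[0,-0.8,0],[0,0,0]],
    [[0,-0.7,0],[0,0,0]],
    [[0,0,0],[0,0,0]],
    [[0,0,0],[0,0,0]]
  ]
}}

```text
t: 14.22
tool_pos: [0.5824, 0.0104, 0.2711]
orientation: [-3.141, -0.058, -0.002]
force: [3.2, -0.9, 5.9]
opening: 0.0136
gripper_force: 40.0
```

```bash
python3 -c "
from h import *
fy()"
```

```text
[ 0.5824  0.0104  0.2711  3.0929 -0.2275  5.3755] 0.51
```

>>> {"method": "apply_moves", "body": {
  "series": [
    [[0,-0.8,0],[0,0,0]],
    [[0,-0.7,0],[0,0,0]],
    [[0,0,0],[0,0,0]],
    [[0,0,0],[0,0,0]]
  ]
}}

```text
t: 14.95
tool_pos: [0.5823, 0.0113, 0.2711]
orientation: [3.14, 0.058, 0.002]
force: [4.0, -3.3, 5.5]
opening: 0.0139
gripper_force: 40.0
```

```bash
python3 -c "
from h import *
fy()"
```

```text
[ 0.5824  0.0113  0.2711  3.4755 -3.4725  4.9488] 0.58
```

The force crosses zero at a TCP y of about 0.010 m, which is the click centre, so I'll ease back to it.

>>> {"method": "apply_moves", "body": {
  "series": [
    [[0,0.9,0],[0,0,0]],
    [[0,0.7,0],[0,0,0]],
    [[0,0,0],[0,0,0]],
    [[0,0,0],[0,0,0]],
    [[0,0,0],[0,0,0]],
    [[0,0,0],[0,0,0]],
    [[0,0,0],[0,0,0]],
    [[0,0,0],[0,0,0]],
    [[0,0,0],[0,0,0]]
  ]
}}

```text
t: 16.1
tool_pos: [0.5824, 0.0102, 0.2711]
orientation: [-3.141, -0.058, -0.002]
force: [3.6, -0.9, 5.2]
opening: 0.0138
gripper_force: 40.0
```

```bash
python3 -c "
from h import *
fy()
s=robot.read_state();print(s['gripper_force'],s['t'],abs(s['dq']).max())
robot.close_job()"
```

```text
[0.5824 0.0102 0.2711 3.5654 0.0583 5.5338] 0.63
40.001689195632935 16.5 0.0010790705260826077
the job is handed in; nothing more can be done
```

I handed the job in at 16.5 s; no verdict came back. By my measurements the lever is in its notch (about 1.19 rad), and the carriage is held in the catch's click with a 40 N grip on the tab and almost no force along the rail.

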